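# Fetch the spare hose coupling from the tilt-out bin

### The job

The steam iron needs its spare hose coupling: tilt the blue bin all the way out, take out the brass coupling and lay it in the round steel parts dish without dropping it in, then tilt the blue bin fully shut again. Leave the other bins shut, and the iron, tape measure and screwdriver where they are.

Things in the scene. Friction and masses are not known exactly. Their poses are not given: they have to be found in the camera images.
- bin_base: steel base plate 130 x 460 mm, 15 mm thick, origin under its centre, y along the row. On it stand three white modules side by side (145 mm wide, 115 deep, 100 high), fronts towards the robot, each with one tilt-out plastic bin: blue, red and green, in any order
- blue_bin (a joint): tilt angle of the blue bin about its bottom front edge: 0 = shut (front leaning back 15 degrees), 0.96 = all the way out on its stop (front leaning 40 degrees towards the robot). The pivot rubs enough that the bin stays at whatever angle it is left; about 3 N at the handle moves it either way
- red_bin (a joint): tilt angle of the red bin, likewise (0 = shut)
- green_bin (a joint): tilt angle of the green bin, likewise (0 = shut)
- blue_handle (a point): centre of the blue bin's handle: a level round bar 10 mm thick, 92 mm long, across the top of the front. There is a 31 mm gap between bar and front panel (5 mm thick), whose top edge is 6 mm higher than the bar. Moves with the bin: z runs up along the front panel, y along the bar, x into the bin
- blue_hinge (a point): mid-point of the blue bin's pivot line, where the inner faces of its front and floor meet, 27 mm over the table. Fixed; does not turn with the bin: x level into the module, away from the robot, y along the pivot, z up. Shut, the bar's axis is 18.9 mm towards the robot (-x) and 87.9 mm above this line; it swings about it on a 90 mm radius
- blue_module: white housing of the blue bin, origin under its centre, axes as blue_hinge. The front edge of its top lies 24 mm behind the pivot line and 88 mm above it, overhanging the back of the tilted bin. The bin is 129 mm wide inside; its flat floor (level when shut) goes 50 mm back to a 22 mm high sloping back
- coupling: brass hose coupling, origin at its centre, y along its axis: 46 mm long, round ends 19 mm thick with flat end faces, 16 mm of hexagon 26 mm across flats in the middle, about 90 g. It starts on the floor of the shut blue bin; as the bin tilts it slides into the groove of front and floor and lies across the bin, 20 mm or more from either side wall. Can be taken by its two ends
- dish: round steel parts dish, origin under its centre, 144 mm across the rim and 22 mm high, inner floor 4 mm up and 120 mm across, 0.5 kg, loose on the table
- iron: steam iron standing on its soleplate, origin under its middle, 200 mm long (point to +x), 112 mm wide, 135 mm high with a wooden handle along the top
- tape_measure: grey tape measure standing on edge, 68 x 36 x 62 mm high, origin under its centre
- screwdriver: screwdriver with orange handle lying on the table, about 200 mm long along its x, handle to -x
Mind the look-alikes: they are no part of the job. What is meant by the dish is not black or purple, and is the smaller of those in its own colour.

How it is judged (in metres and radians):
On the way, in this order (a step that is already met when the one before it is completed fails the run):
1. the blue bin is tilted all the way out (over 0.85 rad) (value of joint blue_bin above 0.85 rad), for 0.2 s.
2. the coupling lies in the dish, let go (horizontal distance between coupling and dish below 0.05 m and z of coupling in the frame of dish below 0.032 m and contact force between coupling and the fingers below 0.05 N and linear speed of coupling below 0.03 m/s), for 0.2 s.
At the end, for the whole second after the job is handed in: the coupling rests in the dish (its centre within 50 mm of the dish's axis and under 32 mm above the dish's underside), the dish stands level, and all three bins are shut to within 0.06 rad (value of joint each of blue_bin, red_bin, green_bin below 0.06 rad and horizontal distance between coupling and dish below 0.05 m and z of coupling in the frame of dish below 0.032 m and angle between dish's own z axis and vertical below 0.1 rad and linear speed of coupling below 0.02 m/s); the robot touches nothing.
It fails at once if the iron is moved more than 40 mm (distance of iron from where it was at the start of the episode above 0.04 m).
It fails at once if the tape measure is moved more than 40 mm (distance of tape_measure from where it was at the start of the episode above 0.04 m).
It fails at once if the screwdriver is moved more than 40 mm (distance of screwdriver from where it was at the start of the episode above 0.04 m).
It fails at once if another bin is tilted out more than 0.2 rad (value of joint any of red_bin, green_bin above 0.2 rad).
It fails at once if the coupling is dropped (falls freely faster than 1 m/s, about 50 mm) (linear speed of coupling above 1 m/s and contact force between coupling and the fingers below 0.05 N).
It also fails if it takes over 67 s, if anything falls off the work surface, if the arm or the gripper's body presses on something with over 40 N, if the wrist force passes 120 N, or if a joint passes its speed limit or range.

### The arm

A 6-joint arm with a two-finger parallel gripper is mounted at the origin on the work surface. World frame = base frame: x ahead of the robot, y to its left, z up, the work surface at z = 0. Lengths are in mm, angles in rad, forces in N, time in s.
With the tool pointing down it reaches from about 275 to 850 mm from the base axis. Payload 19 kg.
Tool frame: the origin (TCP) lies midway between the tips of the shut fingers; the grasp point (between the pads) lies 19 mm behind it (env.grip_point_offset is the distance from the TCP to the grasp point, in mm); y points along the fingers, x is the direction in which the jaws open and shut, and the axes are right-handed (so a half turn about y gives the same grasp; the last joint's range is limited). The gripper opens to 85 mm and grips with 20 to 120 N. Pads are 22 mm wide; open, the fingers measure 114 mm over their backs; the gripper's body (76 mm by 85 mm) begins 54 mm behind the grasp point. The pads swing forward as they close: fully open they stand 13 mm farther back than shut.
Start: joints at [-1.336, 0.15, 1.437, -0, 1.554, -0.134], TCP at [207.257, -536.313, 202.767] pointing down, gripper open.
Joint ranges: [-2.8, 2.8], [-0.68, 2.1], [0.12, 2.68], [-1.39, 4.53], [0.16, 2.79], [-2.81, 2.81]. Speed limits (rad/s): [1.89, 1.89, 2.22, 3.01, 3.01, 3.01].

### API

Orientations are given as a 3x3 rotation matrix whose columns are the frame's x, y, z axes.
In Python, from workcell import env gives the robot as it stands. Calls block until the motion is done:
- env.movep(position, orientation): joint-space move of the TCP to a pose.
- env.servo_line(position, max_speed=150, rotation=None): straight line of the TCP; rotation=None keeps the orientation; max_speed is the mean speed in mm/s.
- env.set_joints(angles): joint-space move.
- env.set_gripper(opening, grasp_force=None): finger opening in mm; grasp_force is the grip in N (None keeps the last); returns when the fingers have stopped.
- env.hold(seconds).
- env.ik(position, orientation): joint angles nearest the present ones, or None.
- env.capture(name): name is "side" or "top" or "wrist"; returns a dict with "color" (384x512x3 uint8, blue, green, red), "fov_y" (degrees; the focal length in pixels is half the picture's height over the tangent of half this angle, whatever the lens; pixels are square), "cx", "cy" (the principal point, pixels), "world_to_cam" (4x4, takes a point from world to camera coordinates). Camera axes: x right, y up, looking along -z (the intrinsics and any distortion apply to the point x, -y, -z); pixel columns grow to the right and rows downward; lengths in mm; the calibration is good to about 2 mm. A picture is of the moment at which its call begins. There is no depth.
A pose or a line that the arm cannot do raises env.IKError and nothing moves.
- env.sign_off(): hands the job in, once; it reports no verdict.
Trained networks look in the newest picture that a camera, given by its name, has taken for a name from the list of things; names that differ only in an ending like _2 or _b are one class to them, and where a whole thing is asked for, a point or a joint stands for the part that bears it (a point fixed in the world has none). Each returns a list of dicts, best first, with "conf" (0 to 1); they miss things now and then, are a little off and sometimes report something else, mostly with a low value. They report only what shows in the picture. A call takes as long as a camera call. They do not tell look-alikes from the thing itself.
- env.silhouettes(camera, name): "region" (384x512 bool, what is visible of it) and "centre" ([row, column] in pixels, amid what is visible of it).
Readings, each from a call of its own:
- env.current_t(): time.
- env.current_joint_pos(): joint angles.
- env.current_joint_vel(): joint speeds.
- env.current_tau(): joint torques, N m.
- env.current_position(): TCP position.
- env.current_ee_rot(): TCP orientation.
- env.current_wrist_force(): force on the tool from outside, world axes, zero at the start.
- env.current_ft_torque(): the same for the moment, N m.
- env.current_width(): finger opening in mm.
Only numpy, scipy, OpenCV 4.12 (cv2) and the standard library are available. Lean on these libraries where they do the work, as an engineer would, in place of code of your own. Each camera call takes 0.05 s, during which the arm holds its last target.

## Working session

There is one attempt and no reset: what is moved stays moved. The work goes in short steps, each a Python script; the robot and the scene stay as the last script left them, time stands still between calls to the robot, and variables do not carry over. Pictures are saved under pics/ and viewed, and the job is handed in when it is done.

```bash
mkdir -p pics; ls; cat > h.py <<'E'
import numpy as np, cv2
from workcell import env
def save(cam,fn,scale=1.5):
    c=env.capture(cam); im=c["color"]
    cv2.imwrite("pics/"+fn,cv2.resize(im,None,fx=scale,fy=scale,interpolation=cv2.INTER_CUBIC)); return c
def K(c):
    h=c["color"].shape[0]; f=h/2/np.tan(np.radians(c["fov_y"])/2); return f
def ray(c,row,col):
    f=K(c); d=np.array([(col-c["cx"])/f,-(row-c["cy"])/f,-1.0])
    T=np.array(c["world_to_cam"]); R=T[:3,:3]; o=-R.T@T[:3,3]; return o,R.T@d
def atz(c,row,col,z):
    o,d=ray(c,row,col); return o+d*(z-o[2])/d[2]
def proj(c,p):
    T=np.array(c["world_to_cam"]); q=T[:3,:3]@np.asarray(p,float)+T[:3,3]; f=K(c)
    return np.array([c["cy"]-f*q[1]/-q[2], c["cx"]+f*q[0]/-q[2]])  # row,col
E
python3 - <<'E'
from h import *
for n in ["top","side"]:
    c=save(n,n+"0.png"); print(n,{k:v for k,v in c.items() if k!="color"})
    for t in ["bin_base","blue_handle","dish","iron","tape_measure","screwdriver","coupling","blue_module"]:
        for d in env.silhouettes(n,t): print(t,round(d["conf"],2),np.round(d["centre"],1),d["region"].sum())
print(env.current_t())
E
```

```text
pics
top {'fov_y': 50.356005834093395, 'cx': 258.1920236514708, 'cy': 189.456025159255, 'world_to_cam': array([[ 1.16253217e-03, -9.99979810e-01,  6.24718779e-03,
        -4.56304049e+01],
       [ 9.97728784e-01,  1.58061399e-03,  6.73407444e-02,
        -4.62943522e+02],
       [-6.73492592e-02,  6.15471329e-03,  9.97710477e-01,
        -1.39178970e+03],
       [ 0.00000000e+00,  0.00000000e+00,  0.00000000e+00,
         1.00000000e+00]])}
bin_base 0.62 [158.4 241.8] 215
blue_handle 0.9 [144.9 298. ] 603
dish 0.96 [254.4 358.9] 2897
dish 0.87 [189.7 350.2] 1386
dish 0.74 [212.8 278.5] 2643
dish 0.61 [197.8 415.6] 1340
iron 0.6 [176.  114.3] 1751
tape_measure 0.62 [235.1 146.3] 259
screwdriver 0.65 [143.9 299.7] 576
screwdriver 0.57 [127.4 382.3] 213
blue_module 0.94 [130.5 293.5] 1724
side {'fov_y': 51.93702996255927, 'cx': 250.91782981238367, 'cy': 190.57998890664274, 'world_to_cam': array([[-7.60003177e-01, -6.49904045e-01, -4.46118149e-03,
         3.40612176e+02],
       [ 4.44528696e-01, -5.24818525e-01,  7.25919937e-01,
        -2.95214296e+02],
       [-4.74119614e-01,  5.49718335e-01,  6.87764744e-01,
        -1.08001071e+03],
       [ 0.00000000e+00,  0.00000000e+00,  0.00000000e+00,
         1.00000000e+00]])}
bin_base 0.65 [214. 205.] 750
blue_handle 0.8 [156.3 244.2] 625
blue_handle 0.74 [317.5 205.6] 514
dish 0.62 [139.  347.9] 270
dish 0.6 [196.9 270.3] 617
dish 0.58 [183.1 369. ] 1882
dish 0.5 [129.1 286.2] 81
iron 0.85 [296.2 119.5] 3361
tape_measure 0.9 [315.7 205.4] 495
screwdriver 0.68 [127.6 284.5] 90
screwdriver 0.57 [315.5 204.8] 500
coupling 0.63 [316.2 203.8] 530
coupling 0.42 [148.6 236. ] 1247
blue_module 0.74 [147.8 237.2] 1255
0.9
```

View pics/top0.png

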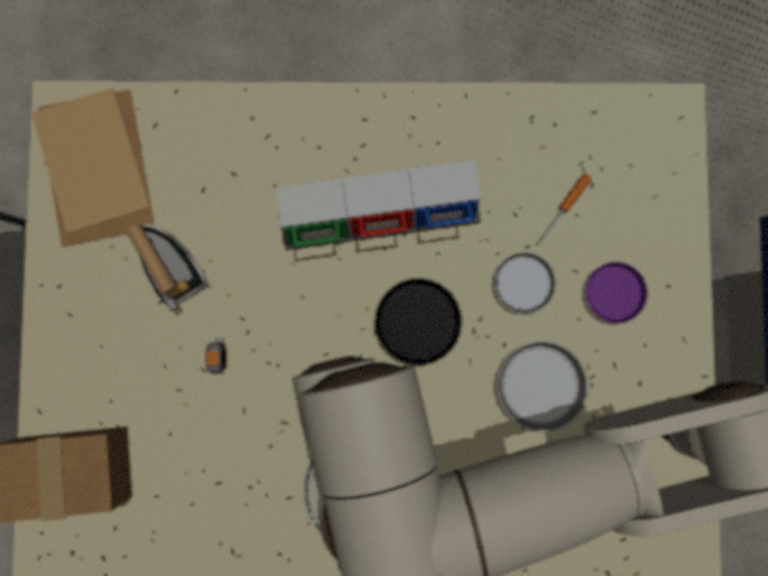

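View pics/side0.png

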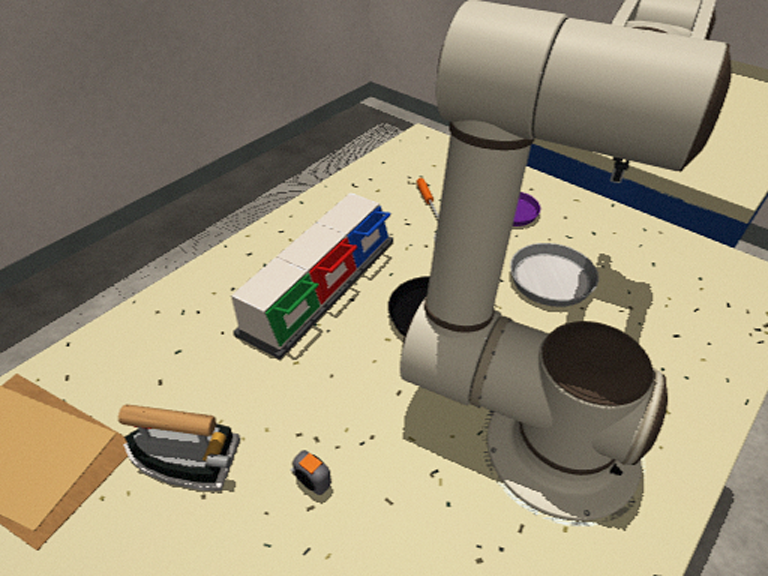

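Black tray (279,214), purple (411,195), large steel (361,257) and small steel (349,188) could all be taken for the dish; by the description it is the small steel one at native (349,188). For the bin it is blue (298,145), with red and green beside it. Next, close crops.

```bash
python3 - <<'E'
from h import *
c=env.capture("top"); im=c["color"]
cv2.imwrite("pics/crop1.png",cv2.resize(im[100:215,175:385],None,fx=3.8,fy=3.8,interpolation=cv2.INTER_CUBIC))
for d in env.silhouettes("top","dish")[:4]:
    m=d["region"].astype(np.uint8); cs=max(cv2.findContours(m,0,1)[0],key=cv2.contourArea)[:,0,:]
    e=cv2.fitEllipse(cs); p=atz(c,e[0][1],e[0][0],15); 
    P=np.array([atz(c,y,x,22)[:2] for x,y in cs]); (q,r)=cv2.minEnclosingCircle(P.astype(np.float32))
    print(np.round(e[0]),np.round(e[1]),p.round(),np.round(q),round(r*2), "bgr",im[d["region"]].mean(0).round())
d=env.silhouettes("top","screwdriver")
for s in d: print(s["conf"],atz(c,*s["centre"],12).round())
E
```

```text
[350. 188.] [40. 41.] [ 467. -363.   15.] [ 466. -361.] 146 bgr [128. 127. 126.]
[411. 195.] [40. 41.] [ 446. -573.   15.] [ 446. -570.] 144 bgr [94. 48. 82.]
[362. 257.] [58. 60.] [ 232. -400.   15.] [ 233. -398.] 204 bgr [116. 118. 117.]
[279. 214.] [57. 57.] [ 378. -116.   15.] [ 379. -116.] 201 bgr [29. 30. 31.]
0.79 [ 683. -489.   12.]
```

View pics/crop1.png

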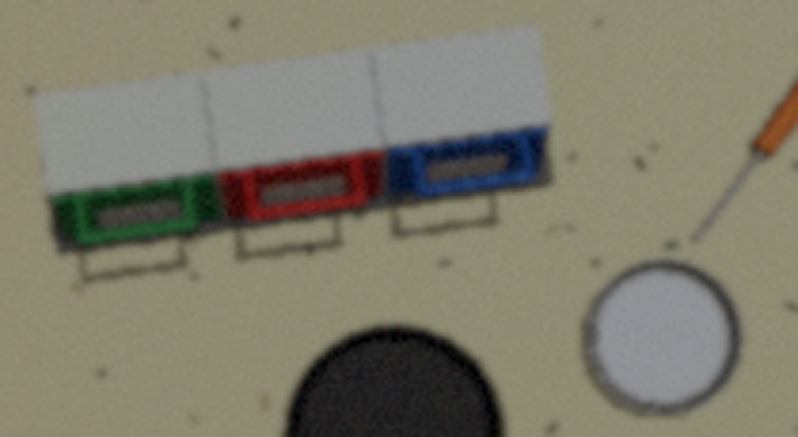

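```bash
python3 - <<'E'
from h import *
c=env.capture("top")
P={}
for n,(x,y) in dict(BL=(38,95),BR=(540,28),FL=(48,195),FR=(550,127),m1=(373,52),m2=(385,148)).items():
    P[n]=atz(c,100+(y-.0)/3.8,175+x/3.8,115)[:2]; print(n,P[n].round(1))
d=P["BL"]-P["BR"]; print(np.hypot(*d),np.hypot(*(P["FL"]-P["FR"])),np.degrees(np.arctan2(-d[0],d[1])), np.hypot(*(P["BL"]-P["FL"])))
d=P["FL"]-P["FR"];print(np.degrees(np.arctan2(-d[0],d[1])))
E
```

```text
BL [664.8 192.5]
BR [ 724.  -235.5]
FL [579.  182.9]
FR [ 638.3 -243.3]
m1 [702.7 -92.6]
m2 [ 619.9 -102.7]
432.1222238462254 430.3559366358674 7.867830832892513 86.34051868559389
7.923954817006226
```

```bash
cat >> h.py <<'E'
TH=np.radians(7.9); ex=np.array([np.cos(TH),np.sin(TH),0]); ey=np.array([-np.sin(TH),np.cos(TH),0]); ez=np.array([0,0,1.])
H=np.array([605.3,-176.3,27.])
def Rbar(delta,s=1):
    up=-np.sin(delta)*ex+np.cos(delta)*ez; y=-up; x=s*(np.cos(delta)*ex+np.sin(delta)*ez)
    return np.column_stack([x,y,np.cross(x,y)])
def Rcup(delta,s=1):
    up=-np.sin(delta)*ex+np.cos(delta)*ez; y=-up; x=s*ey
    return np.column_stack([x,y,np.cross(x,y)])
def bar(q):
    a=np.arctan2(18.9,87.9)+q; return H-90*np.sin(a)*ex+90*np.cos(a)*ez   # handle centre
def up(R): return -R[:,1]
E
python3 - <<'E'
from h import *
for n in ["top","side"]:
    c=env.capture(n); im=cv2.resize(c["color"],None,fx=1,fy=1)
    pts=[bar(0)+k*ey for k in (-46,0,46)]+[H+24*ex+88*ez+k*ey for k in(-72.5,72.5)]
    print(n,[proj(c,p).round(1).tolist() for p in pts])
    r,cc=proj(c,bar(0)); s=5; r=int(r);cc=int(cc)
    crop=cv2.resize(im[r-50:r+50,cc-65:cc+65],None,fx=5.9,fy=5.9,interpolation=cv2.INTER_CUBIC)
    for p in pts:
        y,x=proj(c,p); cv2.circle(crop,(int((x-cc+65.5)*5.9),int((y-r+50.5)*5.9)),3,(0,255,255),1)
    cv2.imwrite(f"pics/chk_{n}.png",crop)
for s in (1,-1):
    print("s",s)
    for nm,p,R in [("bar0",bar(0)-10*ez,Rbar(0,s)),("bar.96",bar(.96),Rbar(.35,s)),("cup",H+20*ez,Rcup(.38,s)),("dish",np.array([467,-362,15]),Rcup(0,s)),("hi",bar(0)+150*ez,Rbar(0,s))]:
        q=env.ik(p,R); print(nm,None if q is None else np.round(q,2))
E
```

```text
top [[147.3, 314.0], [149.2, 299.9], [151.2, 285.8], [133.2, 320.2], [139.2, 275.8]]
side [[143.0, 260.8], [149.7, 253.9], [156.6, 246.8], [135.5, 254.6], [156.5, 232.0]]
s 1
bar0 [-0.42  0.28  1.48 -0.    1.38 -0.56]
bar.96 [-0.64  0.01  1.93  0.3   0.97 -0.92]
cup [-0.54  0.16  1.81  0.3   0.89 -2.4 ]
dish [-0.79  0.31  1.63 -0.    1.19 -2.5 ]
hi [-0.42  0.22  1.23 -0.    1.69 -0.56]
s -1
bar0 [-0.42  0.28  1.48  0.    1.38  2.58]
bar.96 [-0.64  0.01  1.93  0.3   0.97  2.22]
cup [-0.54  0.16  1.81  0.3   0.89  0.74]
dish [-0.79  0.31  1.63 -0.    1.19  0.64]
hi [-0.42  0.22  1.23  0.    1.69  2.58]
```

```bash
python3 -c "
import cv2,numpy as np
a=cv2.imread('pics/chk_top.png');b=cv2.imread('pics/chk_side.png');cv2.imwrite('pics/chk.png',cv2.resize(np.vstack([a,b]),(390,600)))"
```

```text
(no output)
```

View pics/chk_top.png

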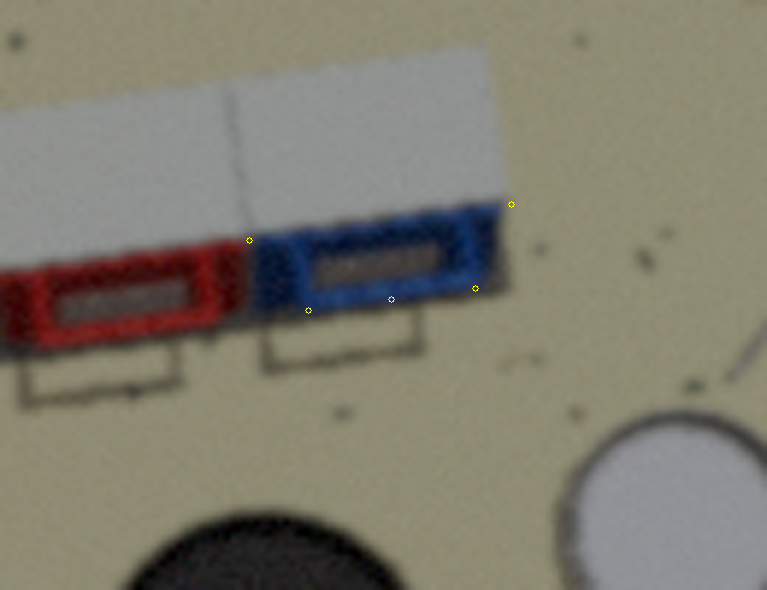

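View pics/chk_side.png

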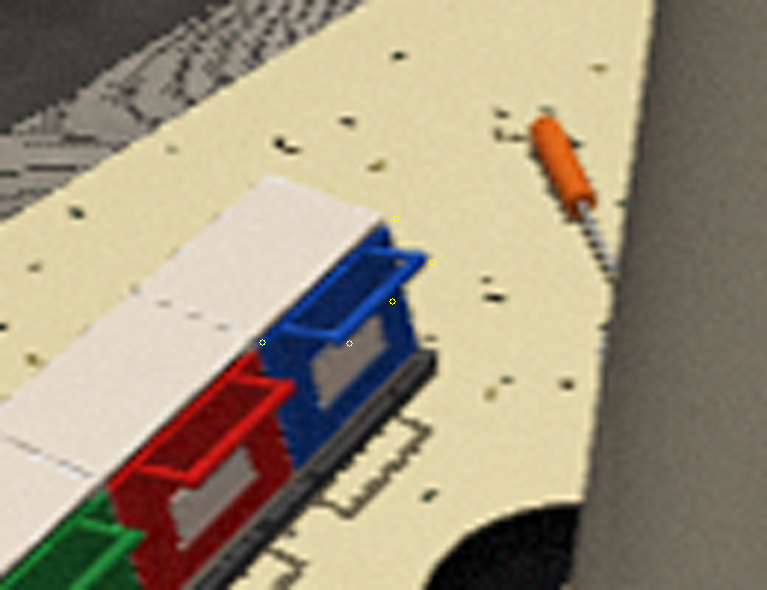

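Predictions land on the bar within 1–1.5 px (about 3 mm) in both views. Next, a closer look from the wrist.

```bash
python3 - <<'E'
from h import *
env.movep(bar(0)+150*ez-40*ex,Rbar(0,1))
c=save("wrist","w1.png"); print(env.current_t(),env.current_position(),{k:v for k,v in c.items() if k!="color"})
np.savez("w1.npz",color=c["color"],fov=c["fov_y"],cx=c["cx"],cy=c["cy"],T=c["world_to_cam"])
pts=[bar(0)+k*ey for k in (-46,0,46)]+[H+24*ex+88*ez+k*ey for k in(-72.5,72.5)]
print([proj(c,p).round(1).tolist() for p in pts])
im=cv2.imread("pics/w1.png")
for p in pts:
    y,x=proj(c,p); cv2.circle(im,(int((x+.5)*1.5),int((y+.5)*1.5)),4,(0,255,255),1)
cv2.imwrite("pics/w1b.png",im)
E
```

```text
3.0417 [ 546.61640169 -185.32919165  264.79990174] {'fov_y': 69.4097472860271, 'cx': 252.99632061699168, 'cy': 189.568253048363, 'world_to_cam': array([[ 9.90967614e-01,  1.34101326e-01, -1.51046139e-04,
        -5.15441852e+02],
       [-1.27076059e-01,  9.38692071e-01, -3.20482248e-01,
         3.05407924e+02],
       [-4.28353087e-02,  3.17606723e-01,  9.47254510e-01,
        -3.55977786e+02],
       [ 0.00000000e+00,  0.00000000e+00,  0.00000000e+00,
         1.00000000e+00]])}
[[203.7, 286.8], [167.6, 288.2], [128.1, 289.7], [223.0, 319.9], [103.5, 329.6]]
```

View pics/w1b.png

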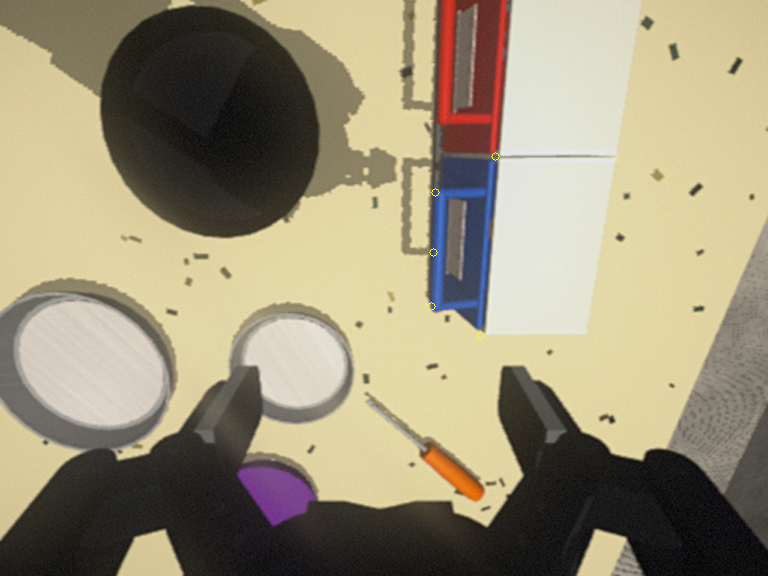

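```bash
python3 - <<'E'
from h import *
from scipy.optimize import least_squares
z=np.load("w1.npz"); cw=dict(color=z["color"],fov_y=float(z["fov"]),cx=float(z["cx"]),cy=float(z["cy"]),world_to_cam=z["T"])
im=z["color"]; cv2.imwrite("pics/w1c.png",cv2.resize(im[90:235,270:440],None,fx=4,fy=4,interpolation=cv2.INTER_CUBIC))
def f(p):
    th=p[2]; e=np.array([np.cos(th),np.sin(th),0]); y=np.array([-np.sin(th),np.cos(th),0]); h=np.array([p[0],p[1],27])
    B=lambda k:h-18.9*e+87.9*ez+k*y; M=lambda k:h+24*e+88*ez+k*y; N=lambda k:h+(24+86)*e+88*ez+k*y
    o=[(B(46),(439,191)),(B(-46),(436,306)),(M(72.5),(496,156)),(M(-72.5),(485,333))]
    return np.concatenate([proj(cw,P)-np.array([v/1.5-.5,u/1.5-.5]) for P,(u,v) in o])
s=least_squares(f,[605.3,-176.3,TH]); print(s.x[:2],np.degrees(s.x[2]),s.fun.round(2))
E
```

```text
[ 607.89203742 -175.16881819] 8.911667313158436 [ 0.89 -0.71 -0.19 -0.45 -1.11  0.85  0.62  0.28]
```

View pics/w1c.png

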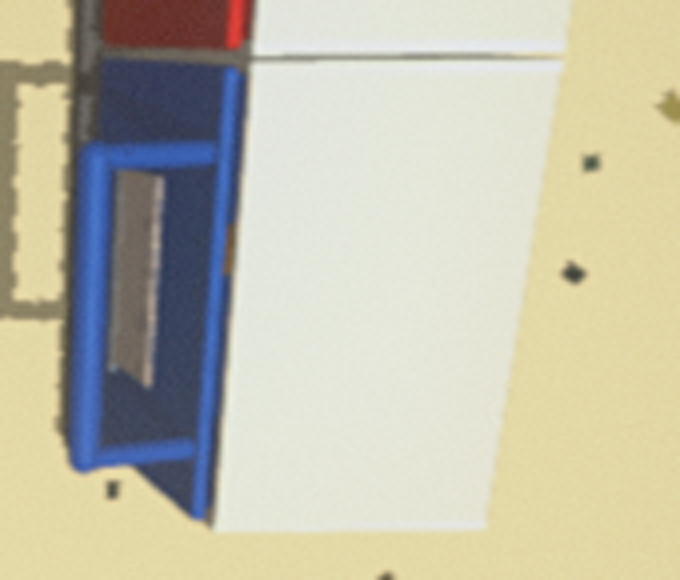

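```bash
python3 - <<'E'
from h import *
from scipy.optimize import least_squares
z=np.load("w1.npz"); cw=dict(color=z["color"],fov_y=float(z["fov"]),cx=float(z["cx"]),cy=float(z["cy"]),world_to_cam=z["T"])
def f(p):
    th=p[2]; e=np.array([np.cos(th),np.sin(th),0]); y=np.array([-np.sin(th),np.cos(th),0]); h=np.array([p[0],p[1],27])
    B=lambda k:h-18.9*e+87.9*ez+k*y; M=lambda k:h+24*e+88*ez+k*y; N=lambda k:h+(24+86)*e+88*ez+k*y
    o=[(B(46),(293.4,125.8)),(B(-46),(290.3,207)),(M(72.5),(331.5,104)),(M(-72.5),(322.8,220.8))]
    return np.concatenate([proj(cw,P)-np.array([v,u]) for P,(u,v) in o])
s=least_squares(f,[605.3,-176.3,TH]); print(s.x[:2],np.degrees(s.x[2]),s.fun.round(2))
E
```

```text
[ 608.78216908 -175.63457291] 8.50635224488394 [ 2.32 -0.95 -3.35 -0.2  -0.91  0.66  1.87  0.51]
```

```bash
sed -i 's/^TH=np.radians(7.9)/TH=np.radians(8.2)/; s/^H=.*/H=np.array([607.8,-175.6,27.])/' h.py; python3 - <<'E'
from h import *
env.set_gripper(22)
R=Rbar(0); p=bar(0)
env.movep(p+40*ez,R)
c=save("wrist","w2.png")
print(env.current_t(),env.current_width(), proj(c,p+46*ey),proj(c,p-46*ey))
E
```

```text
4.2583 21.935424433994594 [144.91165657 254.58520942] [250.57824168 254.53904448]
```

View pics/w2.png

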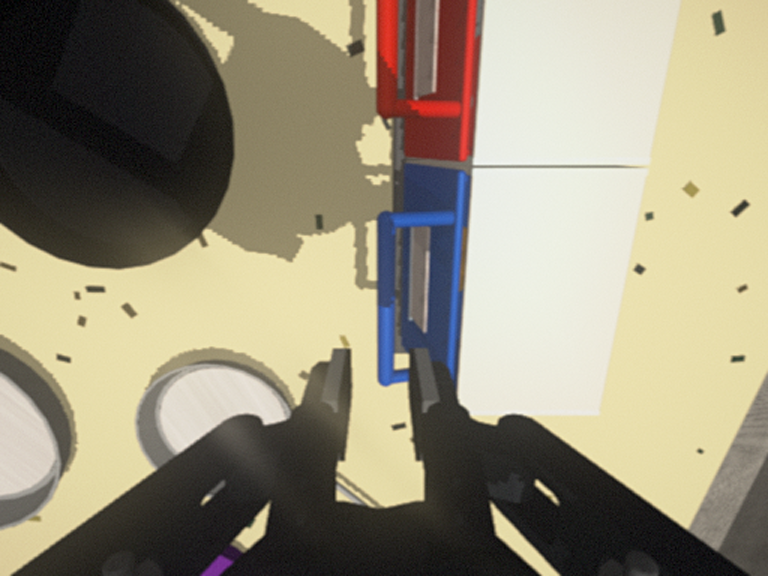

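```bash
echo 'H=H+1.6*ex-0.8*ey' >> h.py; python3 - <<'E'
from h import *
R=Rbar(0); p=bar(0)
env.servo_line(p+40*ez,max_speed=60)
env.servo_line(p-13*ez,max_speed=60); print(env.current_wrist_force().round(1))
env.set_gripper(8,grasp_force=25)
print(env.current_t(),env.current_width(),env.current_position().round(1),env.current_wrist_force().round(1))
save("wrist","w3.png"); save("side","s3.png")
E
```

```text
[-0.5  0.3 -0.2]
5.8333 8.153890761023726 [ 590.9 -178.9  102.2] [-0.1 -0.3  0.6]
```

View pics/w3.png

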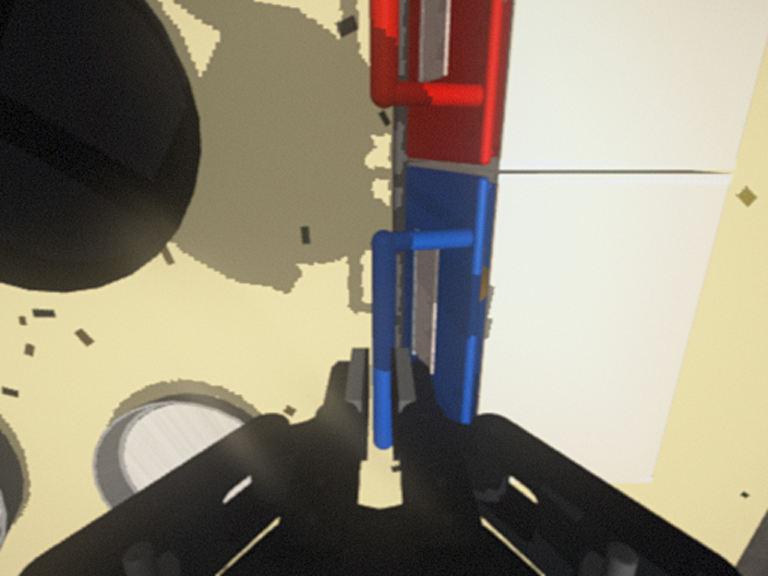

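```bash
python3 - <<'E'
from h import *
c=env.capture("side"); y,x=proj(c,bar(0)).astype(int)
cv2.imwrite("pics/s3c.png",cv2.resize(c["color"][y-45:y+45,x-60:x+60],None,fx=6,fy=6,interpolation=cv2.INTER_CUBIC))
c=env.capture("wrist");cv2.imwrite("pics/w3c.png",cv2.resize(c["color"][180:340,190:350],None,fx=4,fy=4,interpolation=cv2.INTER_CUBIC))
print(env.current_width(),env.current_wrist_force().round(2))
E
```

```text
8.16204719120085 [ 0.15 -1.14 -0.44]
```

View pics/s3c.png

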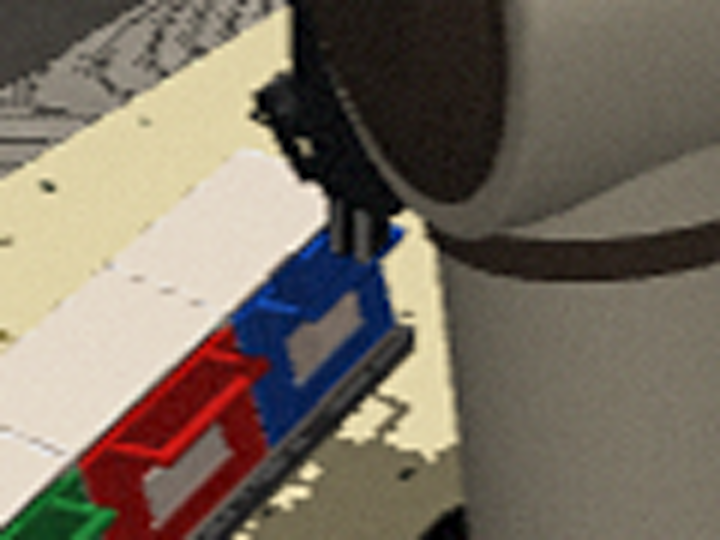

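View pics/w3c.png

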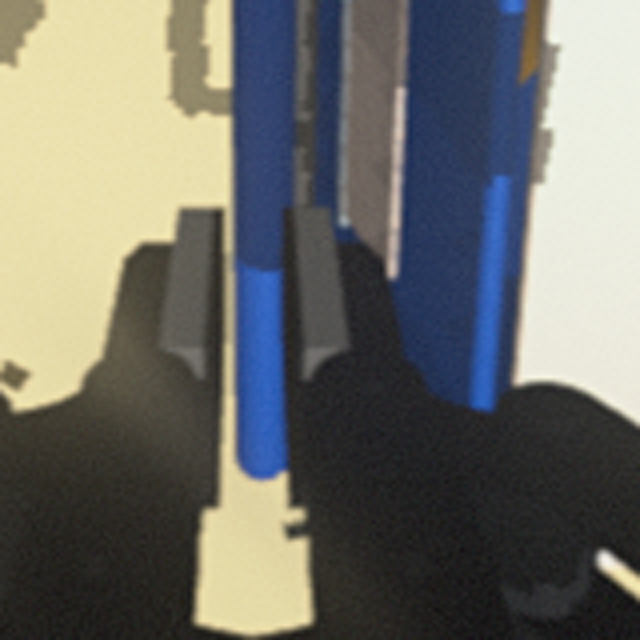

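```bash
python3 - <<'E'
from h import *
c=env.capture("wrist"); T=np.array(c["world_to_cam"])
for n,p in [("tcp",env.current_position()),("grip",env.current_position()+19*ez),("bar",bar(0)),("barend",bar(0)-46*ey)]:
    q=T[:3,:3]@p+T[:3,3]; r=proj(c,p); print(n,q.round(0),r.round(1),"crop",((r[1]-190)*4,(r[0]-180)*4), 4*K(c)/-q[2])
E
```

```text
tcp [   1.  -23. -187.] [223.3 255. ] crop (np.float64(260.01348576480063), np.float64(173.16112334479044)) 5.917100552552642
grip [   1.  -29. -169.] [236.8 255.2] crop (np.float64(260.8967911536854), np.float64(227.35010308660526)) 6.545708399935847
bar [   1.  -27. -175.] [232.2 255.1] crop (np.float64(260.59812158256864), np.float64(208.98969890362434)) 6.332277890708118
barend [   1.  -71. -190.] [292.6 255.1] crop (np.float64(260.3763874409717), np.float64(450.22907962482304)) 5.840593321896074
```

```bash
python3 - <<'E'
from h import *
env.set_gripper(2,grasp_force=25)
print(env.current_width(),env.current_wrist_force().round(2))
c=env.capture("wrist");cv2.imwrite("pics/w4c.png",cv2.resize(c["color"][180:340,190:350],None,fx=4,fy=4,interpolation=cv2.INTER_CUBIC))
E
```

```text
1.572245448029091 [-0.91 -0.14  0.09]
```

View pics/w4c.png

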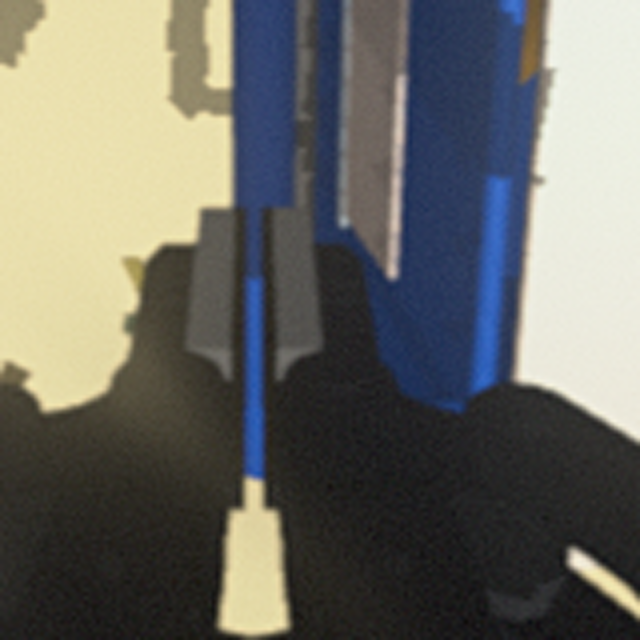

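```bash
python3 - <<'E'
from h import *
c=env.capture("side"); y,x=proj(c,bar(0)).astype(int)
k=14
im=cv2.resize(c["color"][y-20:y+22,x-28:x+28],None,fx=k,fy=k,interpolation=cv2.INTER_CUBIC)
P=env.current_position()
for p,col in [(bar(0),(0,255,255)),(bar(0)+46*ey,(0,255,255)),(bar(0)-46*ey,(0,255,255)),(P,(0,255,0)),(P+19*ez,(0,255,0))]:
    r=proj(c,p); cv2.circle(im,(int((r[1]-x+28.5)*k),int((r[0]-y+20.5)*k)),4,col,1)
cv2.imwrite("pics/s4c.png",im)
E
```

```text
(no output)
```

View pics/s4c.png

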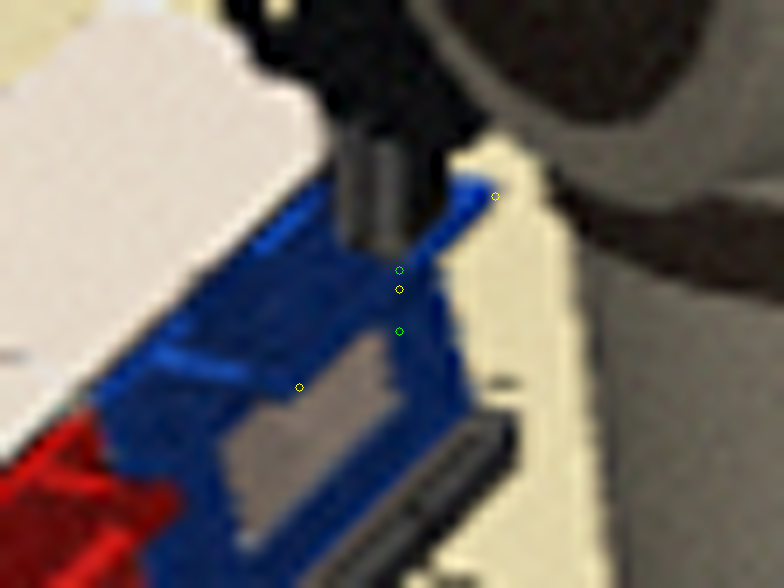

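```bash
python3 - <<'E'
from h import *
print(env.grip_point_offset, env.current_position(),bar(0))
env.set_gripper(22); p=env.current_position()
for k in range(8):
    p=p-2*ez; env.servo_line(p,max_speed=60); f=env.current_wrist_force()
    print(k,p[2].round(1),f.round(1))
    if np.linalg.norm(f)>6: break
env.set_gripper(2,grasp_force=25)
print(env.current_t(),env.current_width(),env.current_wrist_force().round(2))
c=env.capture("wrist");cv2.imwrite("pics/w5c.png",cv2.resize(c["color"][180:340,190:350],None,fx=4,fy=4,interpolation=cv2.INTER_CUBIC))
E
```

```text
18.700000000000003 [ 590.7628578  -178.8740598   101.97279489] [ 590.77203099 -178.86203132  114.98901169]
0 100.0 [ 0.3  0.3 -0.2]
1 98.0 [ 0.  -0.5  0.1]
2 96.0 [ 0.1 -0.4 -0.7]
3 94.0 [ 0.5 -0.   0.6]
4 92.0 [-0.5 -0.  -0.3]
5 90.0 [-0.1  0.2 -1. ]
6 88.0 [ 0.6 -1.   0.1]
7 86.0 [-0.3 -0.2  0.2]
9.0 8.508791037085905 [ 0.55 -0.56  0.17]
```

View pics/w5c.png

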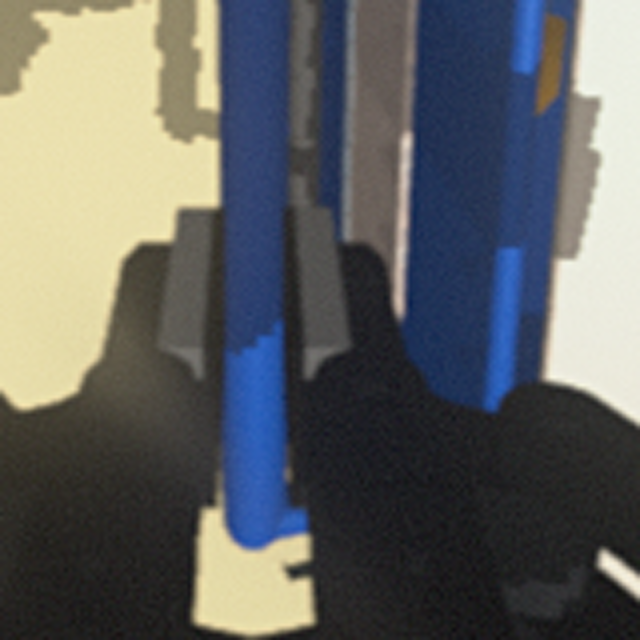

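```bash
python3 - <<'E'
from h import *
p0=env.current_position(); off=bar(0)-p0; print(off.round(1))
env.hold(0.1)
for q in np.linspace(0,.95,9)[1:]:
    R=Rbar(.36*q/.95)
    env.servo_line(bar(q)-off[2]*up(R)-np.array([off[0],off[1],0]),max_speed=70,rotation=R)
    print(round(q,2),env.current_wrist_force().round(1),round(env.current_width(),1))
    if np.linalg.norm(env.current_wrist_force())>50: break
print(env.current_t())
save("wrist","w6.png"); save("side","s6.png")
E
```

```text
[-0.1 -0.  28.9]
0.12 [ 1.   0.4 -1.8] 8.3
0.24 [-1.   0.8  0.5] 7.4
0.36 [-2.1  1.2  2.9] 7.7
0.48 [-4.7  1.8  5.5] 7.6
0.59 [-8.7  1.7  6.8] 7.2
0.71 [-12.4   1.    6.8] 6.9
0.83 [-12.3  -0.7   4.2] 6.4
0.95 [-16.6   6.1  22.9] 5.8
11.4417
```

View pics/s6.png

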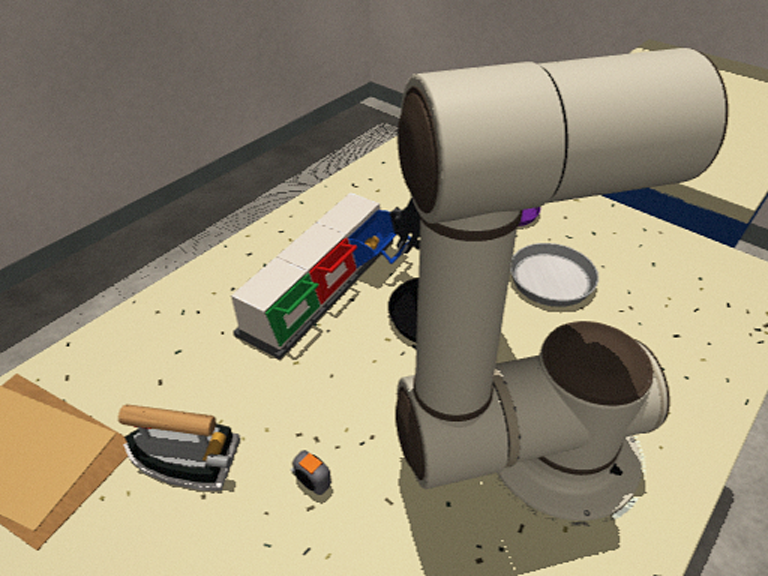

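View pics/w6.png

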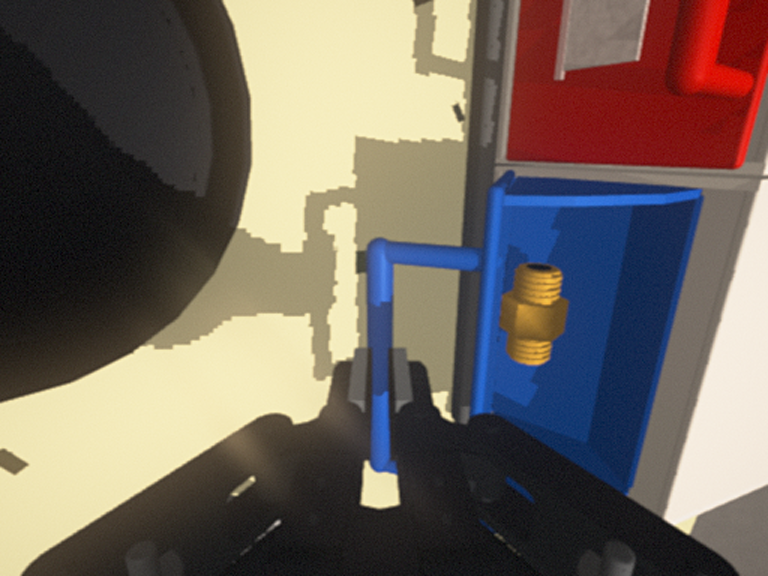

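```bash
python3 - <<'E'
from h import *
R=env.current_ee_rot(); env.set_gripper(24)
env.servo_line(env.current_position()+60*up(R),max_speed=150)
# viewing pose: coupling orientation
d=np.radians(22)
for s in (1,-1):
    q=env.ik(H+20*ez,Rcup(d,s)); print(s,None if q is None else q.round(2))
env.movep(H-30*ey+150*up(Rcup(d))+5*ex,Rcup(d,-1))
c=save("wrist","w7.png"); np.savez("w7.npz",color=c["color"],fov=c["fov_y"],cx=c["cx"],cy=c["cy"],T=c["world_to_cam"])
print(env.current_t())
for n,p in dict(cup=H+22*ez,barL=bar(.96)+46*ey,barR=bar(.96)-46*ey,topL=H+24*ex+88*ez+72.5*ey,topR=H+24*ex+88*ez-72.5*ey).items(): print(n,(proj(c,p)[::-1]*1.5).round(0))
for dd in env.silhouettes("wrist","coupling"): 
    m=dd["region"].astype(np.uint8); print(dd["conf"],dd["centre"],cv2.minAreaRect(cv2.findNonZero(m)))
E
```

```text
1 [-0.54  0.17  1.8   0.31  0.89 -2.41]
-1 [-0.54  0.17  1.8   0.31  0.89  0.73]
13.95
cup [338. 254.]
barL [270. 370.]
barR [402. 370.]
topL [203. 198.]
topR [451. 198.]
0.57 [168.2, 220.9] ((219.5, 169.0), (22.0, 43.0), 90.0)
```

View pics/w7.png

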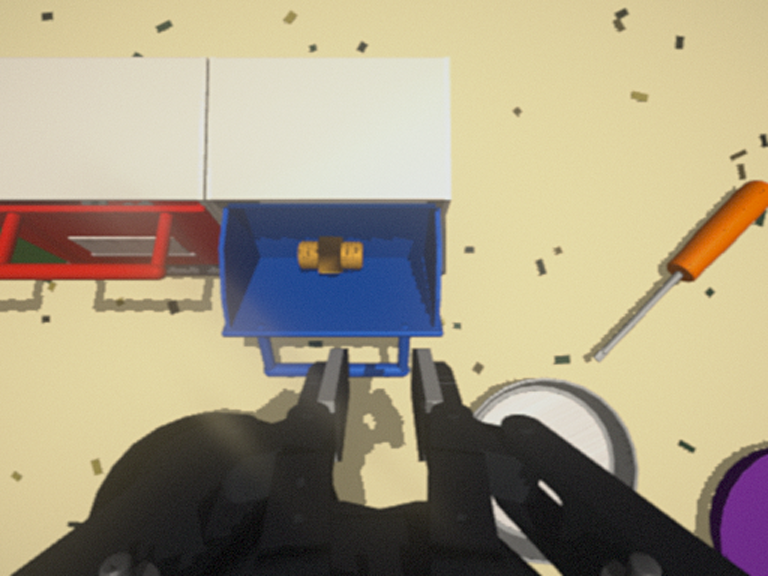

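```bash
python3 - <<'E'
from h import *
env.set_gripper(62)
p=H+70*ex; p[2]=135
env.movep(p,Rcup(0,-1))
f0=env.current_wrist_force(); z=116
while z>80:
    p[2]=z; env.servo_line(p,max_speed=100); f=env.current_wrist_force()-f0
    if f[2]>3: print("contact",z,f.round(1)); break
    z-=2
print(env.current_t(),env.current_width())
c=save("wrist","w8.png"); np.savez("w8.npz",color=c["color"],fov=c["fov_y"],cx=c["cx"],cy=c["cy"],T=c["world_to_cam"])
E
```

```text
19.7667 62.13614691201443
```

View pics/w8.png

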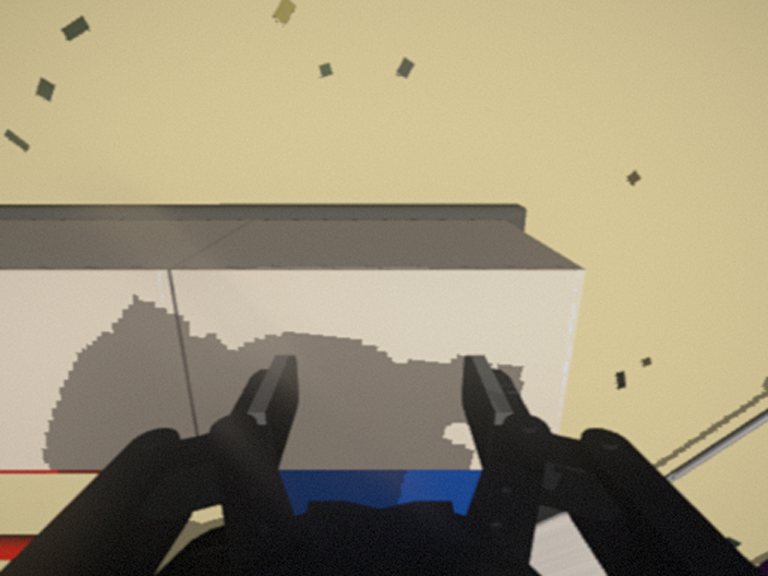

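```bash
python3 - <<'E'
from h import *
p=env.current_position(); f0=env.current_wrist_force(); z=p[2]; print(f0.round(1))
while z>62:
    z-=2; p[2]=z; env.servo_line(p,max_speed=100); f=env.current_wrist_force()-f0
    if f[2]>2.5: print("contact",z,f.round(1)); break
print(env.current_t(),env.current_position()[2])
c=save("side","s9.png",1.0); y,x=proj(c,p).astype(int)
im=c["color"][max(0,y-55):y+30,x-60:x+60]; cv2.imwrite("pics/s9.png",cv2.resize(im,None,fx=6,fy=6,interpolation=cv2.INTER_CUBIC)); print(proj(c,env.current_position()))
E
```

```text
[-0.   0.1 -0.1]
contact 79.92222368134345 [-2.6  0.5  9.5]
20.0667 80.96463834570115
[148.71437213 232.33583758]
```

View pics/s9.png

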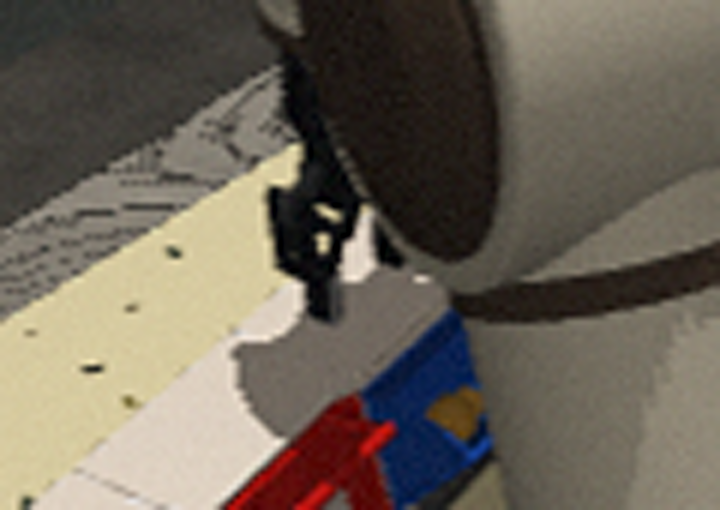

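```bash
python3 - <<'E'
from h import *
z=np.load("w7.npz"); cw=dict(color=z["color"],fov_y=float(z["fov"]),cx=float(z["cx"]),cy=float(z["cy"]),world_to_cam=z["T"])
for rc in [(168.7,220.5)]:
    P=atz(cw,*rc,49); d=P-H; print(P.round(1),"rel x,y",(d@ex).round(1),(d@ey).round(1))
yo=float(d@ey)
D=np.radians(18); R=Rcup(D,-1); u=up(R); v=np.cos(D)*ex+np.sin(D)*ez
G=H-15.5*u+7*v+yo*ey
np.savez("grasp.npz",G=G,R=R,u=u)
env.servo_line(env.current_position()+45*ez,max_speed=250)
env.set_gripper(60)
env.movep(G+85*u,R); print(env.current_t(),env.current_position().round(1),G.round(1))
c=save("wrist","w10.png"); print((proj(c,P)[::-1]*1.5).round())
E
```

```text
[ 609.3 -170.7   49. ] rel x,y 0.6 5.4
21.3917 [ 594.5 -173.2   95.8] [ 620.1 -169.2   14.4]
[377. 296.]
```

View pics/w10.png

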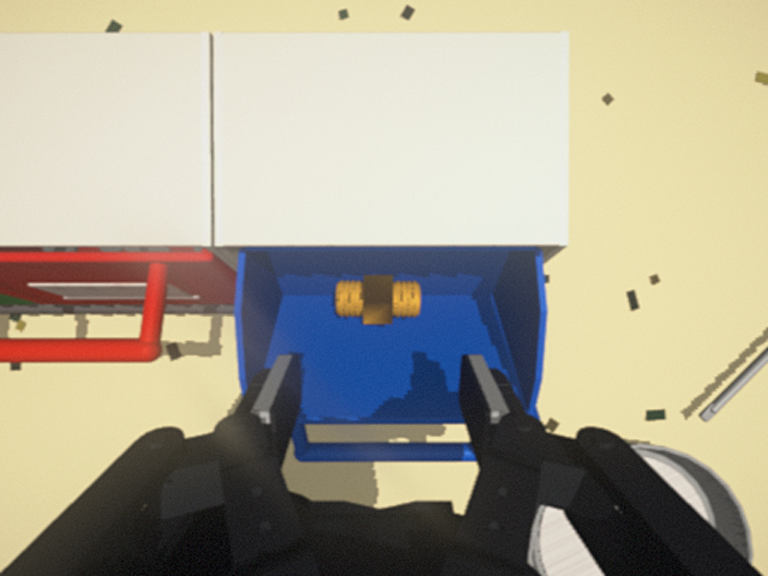

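```bash
python3 - <<'E'
from h import *
g=np.load("grasp.npz"); G,R,u=g["G"],g["R"],g["u"]
env.servo_line(G+14*u,max_speed=120); f0=env.current_wrist_force(); print(f0.round(1))
ok=True
for h in (11,8,5.5,3.5,2):
    env.servo_line(G+h*u,max_speed=60); f=env.current_wrist_force(); print(h,f.round(1))
    if np.linalg.norm(f)>7: ok=False; break
print(env.current_t())
save("wrist","w11.png"); save("side","s11.png")
E
```

```text
[ 0.2 -1.3  0.8]
11 [  1.2 -15.   -0.7]
22.4333
```

View pics/w11.png

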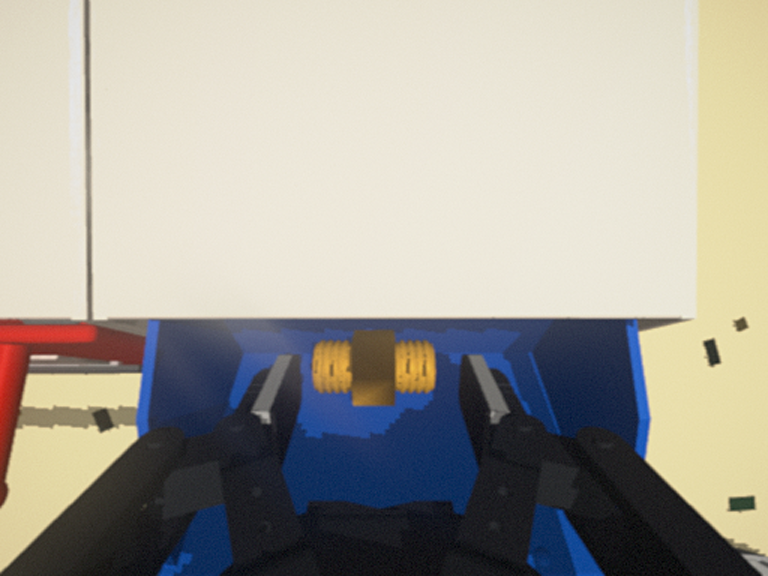

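```bash
python3 - <<'E'
from h import *
g=np.load("grasp.npz"); G,R,u=g["G"],g["R"],g["u"]
env.servo_line(G+20*u,max_speed=100); env.set_gripper(52)
G=G+1.8*ey; np.savez("grasp.npz",G=G,R=R,u=u)
env.servo_line(G+16*u,max_speed=60)
for h in (13,10,7,5,3):
    env.servo_line(G+h*u,max_speed=60); f=env.current_wrist_force(); print(h,f.round(1))
    if np.linalg.norm(f)>6: break
print(env.current_t(),env.current_width())
save("wrist","w12.png"); c=save("side","s12.png")
y,x=proj(c,H+40*ez).astype(int)
cv2.imwrite("pics/s12c.png",cv2.resize(c["color"][y-40:y+40,x-50:x+50],None,fx=7,fy=7,interpolation=cv2.INTER_CUBIC))
E
```

```text
13 [-0.3 -1.6  0.1]
10 [-0.2 -4.7  0.2]
7 [ 2.5 -9.3 -2.8]
24.0333 52.052122482214365
```

View pics/w12.png

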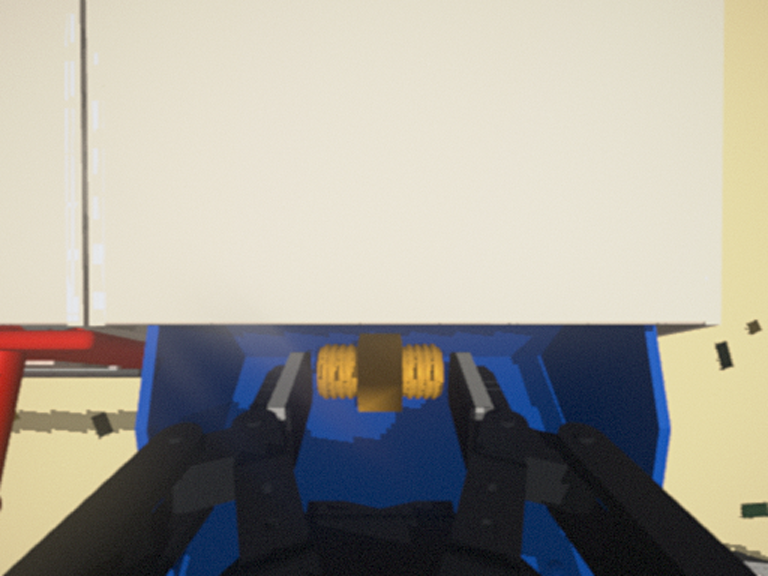

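View pics/s12c.png

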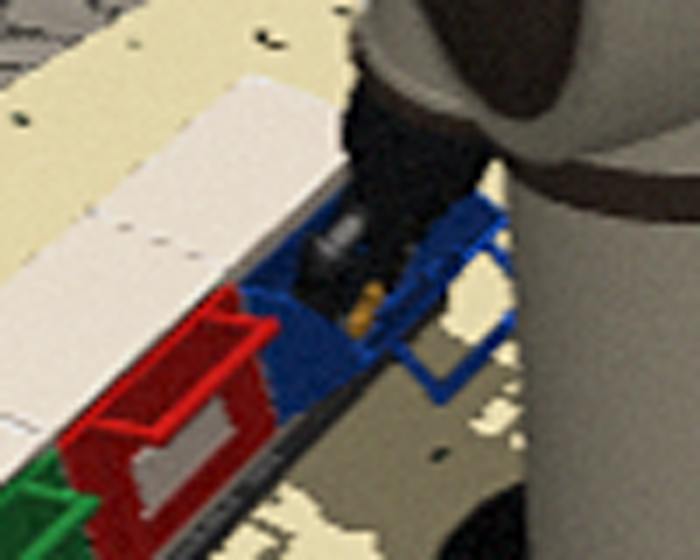

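```bash
python3 - <<'E'
from h import *
g=np.load("grasp.npz"); G,R,u=g["G"],g["R"],g["u"]
G=G-8.5*ey; np.savez("grasp.npz",G=G,R=R,u=u)
env.servo_line(G+7*u,max_speed=40); print(env.current_wrist_force().round(1))
for h in (5,3,1.5,0):
    env.servo_line(G+h*u,max_speed=60); f=env.current_wrist_force(); print(h,f.round(1))
    if np.linalg.norm(f)>7: break
print(env.current_t(),env.current_width())
save("wrist","w13.png")
E
```

```text
[ 0.5  0.1 -0.6]
5 [ 0.2 -0.2 -0.2]
3 [ 0.1 -0.8  0.5]
1.5 [0.3 0.2 0.2]
0 [-0.2 -0.2  0. ]
25.5 51.81429740360105
```

View pics/w13.png

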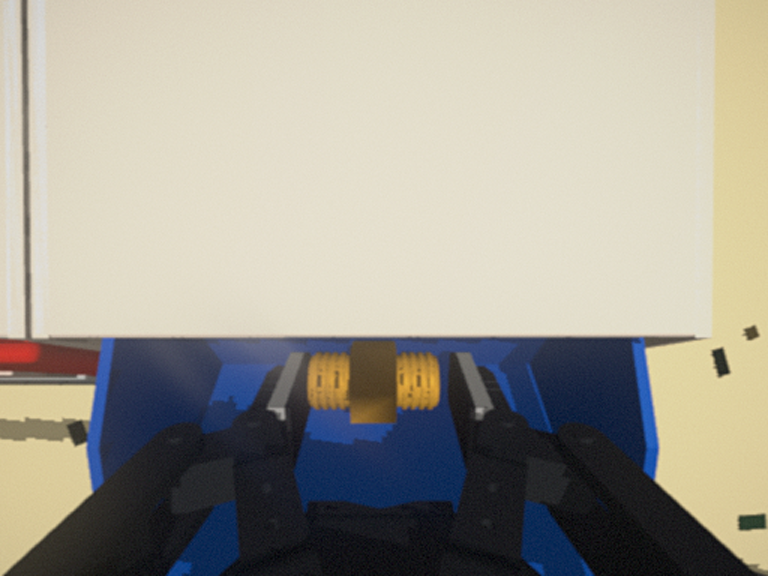

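```bash
python3 - <<'E'
from h import *
g=np.load("grasp.npz"); G,R,u=g["G"],g["R"],g["u"]
for h in (-1.5,-3):
    env.servo_line(G+h*u,max_speed=60); f=env.current_wrist_force(); print(h,f.round(1))
    if np.linalg.norm(f)>5: break
env.set_gripper(30,grasp_force=40); print(env.current_width(),env.current_wrist_force().round(1),env.current_t())
env.servo_line(env.current_position()+8*u,max_speed=40); print(env.current_width(),env.current_wrist_force().round(1))
save("wrist","w14.png")
E
```

```text
-1.5 [ 0.2 -0.   0.1]
-3 [ 0.  -0.8  0.8]
45.11465156148498 [-0.8 -2.4  0.8] 26.2667
45.158080692235 [ 0.4 -0.4 -2.1]
```

View pics/w14.png

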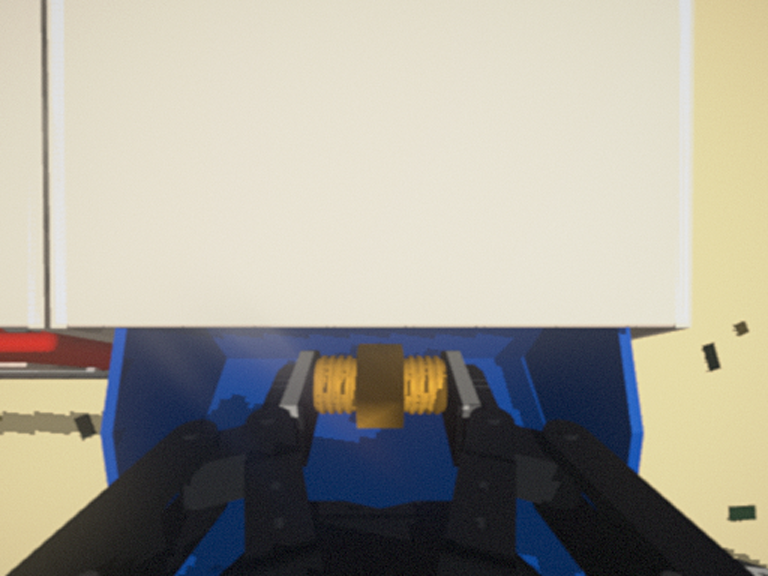

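```bash
python3 - <<'E'
from h import *
g=np.load("grasp.npz"); u=g["u"]
env.servo_line(env.current_position()+95*u,max_speed=180)
D=np.array([467,-362,0.]); R=Rcup(0,-1)
print("ik low",env.ik(D-24*ez,R))
env.movep(D+60*ez,R)
print(env.current_width(),env.current_wrist_force().round(1),env.current_t())
c=save("wrist","w15.png"); np.savez("w15.npz",color=c["color"],fov=c["fov_y"],cx=c["cx"],cy=c["cy"],T=c["world_to_cam"])
d=D+[0,0,22]
im=cv2.imread("pics/w15.png")
for a in np.linspace(0,2*np.pi,60):
    r=proj(c,D+[72*np.cos(a),72*np.sin(a),22]); cv2.circle(im,(int(r[1]*1.5+.7),int(r[0]*1.5+.7)),1,(0,0,255),-1)
cv2.imwrite("pics/w15b.png",im)
E
```

```text
ik low [-7.89755956e-01  3.57358212e-01  1.66417257e+00 -4.44089210e-16
  1.12006187e+00  6.37923372e-01]
44.78499107474251 [ 0.5  0.7 -0.9] 28.2083
```

View pics/w15b.png

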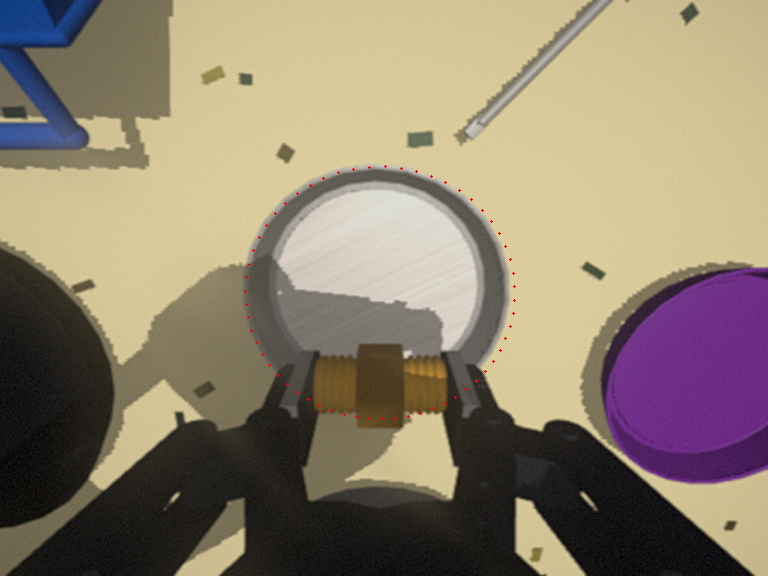

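```bash
python3 - <<'E'
from h import *
p=np.array([467,-360.5,60.])
p[2]=-12; env.servo_line(p,max_speed=120); f0=env.current_wrist_force(); print(f0.round(1))
while p[2]>-30:
    p[2]-=1; env.servo_line(p,max_speed=40); f=env.current_wrist_force()-f0
    if f[2]>2.5: print("contact",p[2],f.round(1)); break
c=save("side","s16.png"); print(env.current_t(),env.current_width(),env.current_position()[2])
y,x=proj(c,[467,-361,20]).astype(int); cv2.imwrite("pics/s16c.png",cv2.resize(c["color"][y-40:y+40,x-50:x+50],None,fx=7,fy=7,interpolation=cv2.INTER_CUBIC))
save("wrist","w16.png")
E
```

```text
[-0.  -0.1 -1.1]
contact -23.0 [-0.8  0.7  4.3]
31.8083 45.29786609272509 -22.725878958605136
```

View pics/w16.png

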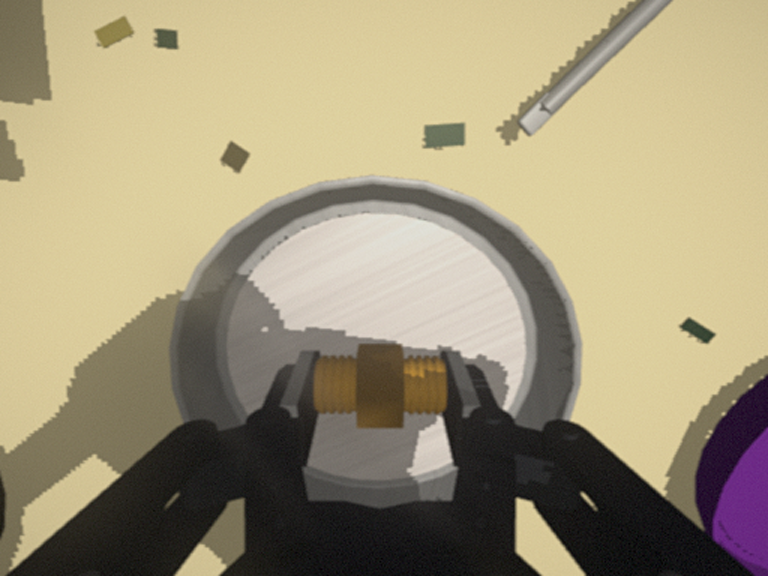

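```bash
python3 - <<'E'
from h import *
env.set_gripper(56); env.hold(0.2)
p=env.current_position(); env.servo_line(p+90*ez,max_speed=150)
c=save("wrist","w17.png"); print(env.current_t(),env.current_wrist_force().round(1))
for dd in env.silhouettes("wrist","coupling")[:2]: print(dd["conf"],atz(c,*dd["centre"],17).round(1))
E
```

```text
33.125 [ 1.2 -0.5 -0.6]
0.66 [ 470.7 -361.3   17. ]
0.64 [ 479.8 -351.1   17. ]
```

View pics/w17.png

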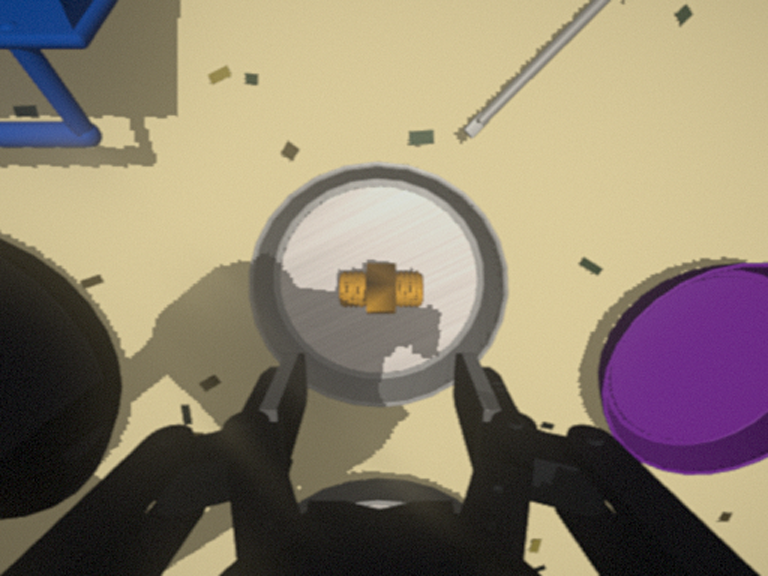

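```bash
python3 - <<'E'
from h import *
env.set_gripper(24)
R=Rbar(.36); u=up(R)
env.movep(bar(.96)+40*u,R)
c=save("wrist","w18.png"); print(env.current_t(),(proj(c,bar(.96))[::-1]*1.5).round())
for k in (20,0,-20,-30,-37):
    env.servo_line(bar(.96)+k*u,max_speed=120); f=env.current_wrist_force()
    if np.linalg.norm(f)>6: print("touch",k,f.round(1)); break
env.set_gripper(2,grasp_force=30)
print(env.current_t(),env.current_width(),env.current_wrist_force().round(1))
save("wrist","w19.png")
E
```

```text
35.0833 [382. 302.]
36.8083 8.582694117331714 [13.7  2.9 -2.8]
```

View pics/w19.png

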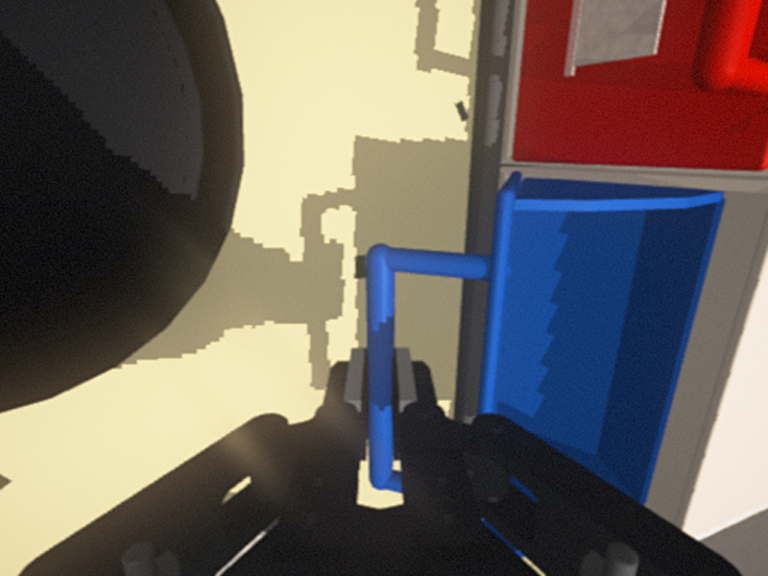

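```bash
python3 - <<'E'
from h import *
for q in list(np.linspace(.96,0,10)[1:])+[-.02]:
    R=Rbar(.36*max(q,0)/.96)
    env.servo_line(bar(q)-37*up(R),max_speed=70,rotation=R)
    f=env.current_wrist_force(); print(round(q,2),f.round(1),round(env.current_width(),1))
    if np.linalg.norm(f)>50: break
print(env.current_t())
save("wrist","w20.png")
E
```

```text
0.85 [ 7.8 -0.6 -4.9] 8.5
0.75 [ 3.8 -0.5 -2.1] 8.3
0.64 [-3.9 -1.3  2.6] 8.6
0.53 [-9.8 -1.1  9.2] 8.6
0.43 [-14.3  -0.9  17.4] 8.6
0.32 [-10.5  -0.6  15.9] 8.4
0.21 [-7.6  1.  16.6] 8.7
0.11 [-5.1 -0.8 15.9] 8.6
0.0 [-4.  -1.5 14.2] 8.6
-0.02 [-4.8 -1.  13.5] 8.4
39.5333
```

View pics/w20.png

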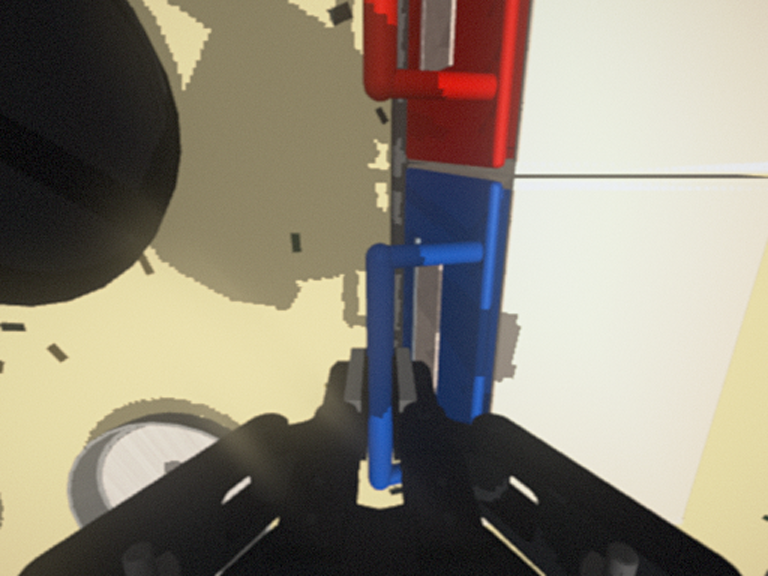

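```bash
python3 - <<'E'
from h import *
p=env.current_position()
for k in (2,4,6,8):
    env.servo_line(p+k*ex,max_speed=40); f=env.current_wrist_force(); print(k,f.round(1))
    if -f@ex>22: break
env.servo_line(p+(k-1)*ex,max_speed=60)
R=env.current_ee_rot(); env.set_gripper(22)
env.servo_line(env.current_position()+(-2)*ex,max_speed=60)
print(env.current_wrist_force().round(1))
env.servo_line(env.current_position()+110*ez,max_speed=150)
env.movep(bar(0)+150*ez-40*ex,Rbar(0,1))
c=save("wrist","w21.png"); print(env.current_t(),env.current_wrist_force().round(1))
im=c["color"]; cv2.imwrite("pics/w21c.png",cv2.resize(im[0:235,270:440],None,fx=3,fy=2.55,interpolation=cv2.INTER_CUBIC))
w1=np.load("w1.npz")["color"]; 
cv2.imwrite("pics/cmp.png",np.hstack([cv2.resize(x[60:235,270:360],None,fx=3.4,fy=3.4,interpolation=cv2.INTER_CUBIC) for x in (w1,im)]))
E
```

```text
2 [-20.3  -1.2  18.2]
4 [-38.1  -2.3  27.6]
[0.  1.  0.1]
42.2417 [-0.   0.3 -1.2]
```

View pics/cmp.png

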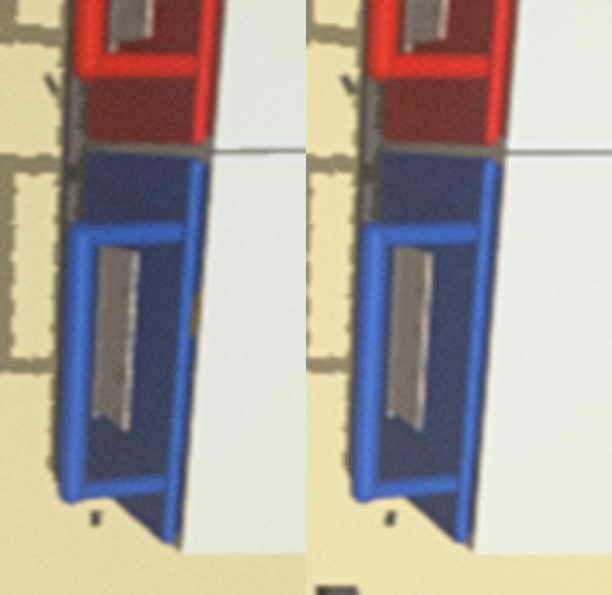

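The before/after crops match: the blue bar ends at (80,230) and (65,490) are in line with red, so the bin is shut. Last, the dish and the rest of the scene from above.

```bash
python3 - <<'E'
from h import *
env.movep(np.array([440,-150,330]),Rbar(0,1))
c=save("top","t22.png"); save("side","s22.png")
for n in ("coupling","dish","iron","tape_measure","screwdriver"):
    for d in env.silhouettes("top",n)[:4]: print(n,round(d["conf"],2),atz(c,*d["centre"],17).round())
print(env.current_t())
E
```

```text
dish 0.89 [ 443. -581.   17.]
dish 0.75 [ 362. -127.   17.]
dish 0.64 [ 240. -387.   17.]
iron 0.58 [516. 456.  17.]
tape_measure 0.52 [304. 341.  17.]
screwdriver 0.67 [ 681. -483.   17.]
43.1833
```

View pics/t22.png

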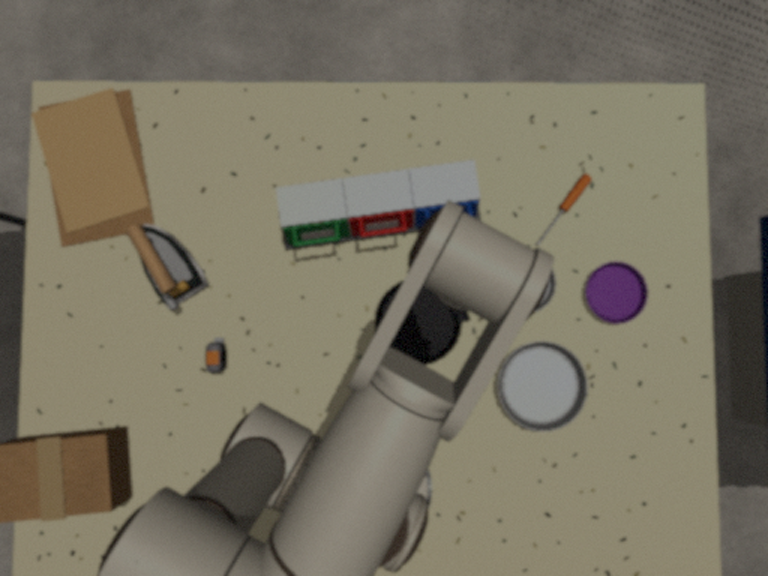

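View pics/s22.png

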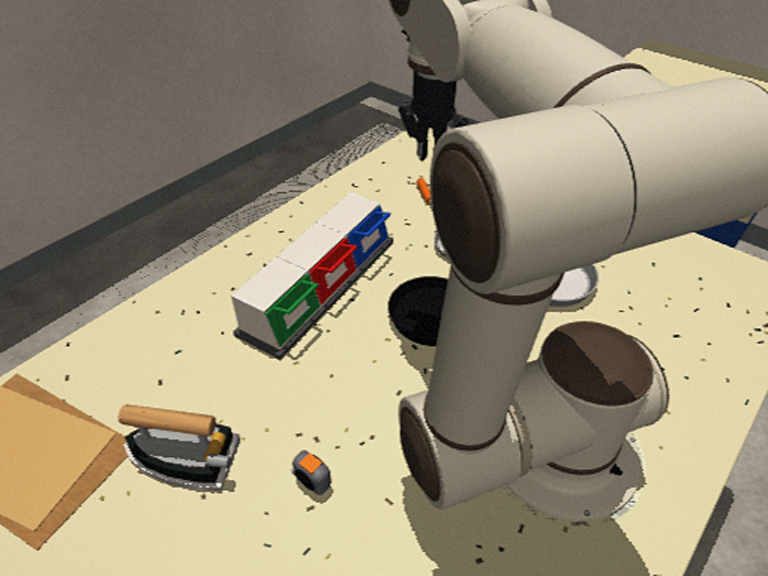

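```bash
python3 - <<'E'
from h import *
save("wrist","w23.png"); print(env.current_t())
E
```

```text
43.2333
```

View pics/w23.png

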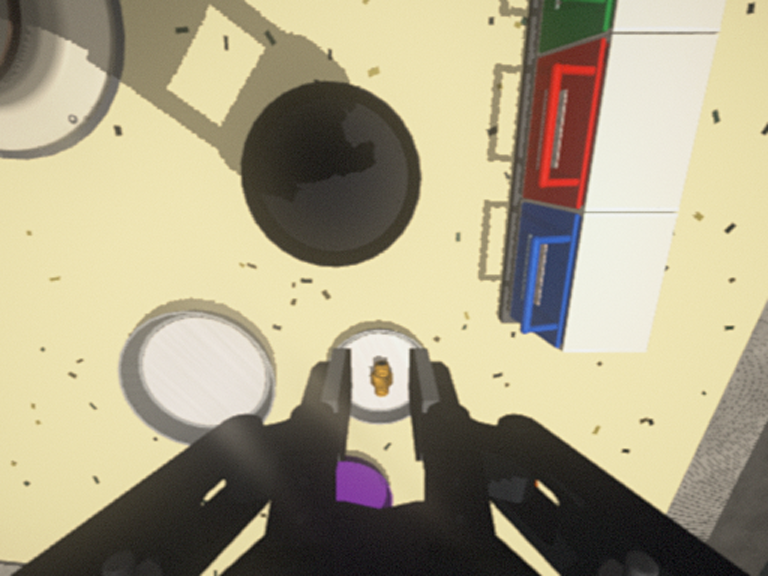

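The coupling lies at (380,377) in the small steel dish, and blue and red are shut and in line at (540,280) and (565,125). I'm handing the job in.

```bash
python3 -c "
from workcell import env
print(env.sign_off(), env.current_t())"
```

```text
the job is handed in; nothing more can be done
the job is handed in; nothing more can be done
```

I tilted the blue bin all the way out and took the brass coupling by its two ends. I laid it in the small steel dish, lowering it until it touched before letting go. Then I gripped the handle again and pushed the blue bin shut. The clock read about 43 s just before I handed the job in, and no verdict was reported.

**Last checks:**
- **Coupling:** the wrist picture shows it lying near the middle of the dish.
- **Bins:** the before and after crops of the blue bin match, and red and green look shut in the top and side pictures.
- **Other objects:** the iron, tape measure and screwdriver look unmoved.
- **Contact:** the gripper stood about 330 mm up, touching nothing.

**What failed or disagreed:**
- **Fingertips:** they end about 27–33 mm short of the reported TCP. My first closing on the handle missed because of this. I measured the offset by touching the module's top and corrected for it.
- **Bin wall:** while reaching in, the gripper's side met the bin's side wall at up to about 15 N. I narrowed the fingers and slid the coupling towards the middle.
- **Width reading:** the finger opening reads about 1–1.5 mm low.
- **Final top view:** the arm hid the dish and the detector found no coupling there, so the wrist picture is the only last check of it.

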